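# Stack the full parts box on the carrier

### The job

Two closed parts boxes that look just alike stand in the two bays of the rack; one is full and the other nearly empty, so only the weight tells them apart. Stack the heavier one squarely on the box in the carrier, its four feet fully down in the recesses of that lid, and have the lighter one standing in a bay of the rack. Keep the boxes upright, set the heavy one down gently, and leave the carrier's box and the tools lying about where they are.

Things in the scene. Friction and masses are not known exactly. Their poses are not given: they have to be found in the camera images.
- box_a: Closed box in the rack, dark grey with a lighter grey lid, 60 (x) x 48 (y) x 46 mm high over all; origin at the centre of its underside, level with the foot soles, z up; sides flat from 7 mm up. Four black feet at x +-20, y +-14 mm, domed (10 mm balls), 6 mm high. Lid: four square recesses 13 mm wide, 5 mm deep, above the feet.
- box_b: The other box in the rack, the same as box_a in shape and look, its origin and axes alike. Of box_a and box_b one weighs 0.18 to 0.26 kg and the other 0.46 to 0.64 kg; either may be the heavier and stand in either bay, its x axis within 5 degrees of the rack's x axis.
- base_box: The box in the carrier, 0.45 kg, same shape, look and axes as box_a; loose, its feet in like recesses of the carrier's floor, x along the carrier's x. A box seated on its lid has its origin 41 mm above this origin, in line with it (half a turn does not matter); its feet then have about 1.5 mm of play to each side. A box not registered stands 5 mm too high.
- rack: Aluminium rack fixed to the worktop, left or right of the robot's middle; origin at the centre of its underside. 58 (x) x 124 (y) mm, floor 3 mm thick. Two bays side by side along y, each 54 mm wide between walls 49 mm high, flush with a box's lid; open above and at both x ends, so a box in it can be gripped only by its end faces, 60 mm apart along x.
- bay_0 (a point): Centre of the floor of the bay on the rack's -y side, 31 mm from the rack's middle.
- bay_1 (a point): Centre of the floor of the bay on the rack's +y side, 31 mm from the rack's middle. (Mind the rotary fixture fixed on the worktop at the far left, y above 0.40, up to 0.19 m high.)
- carrier: Dark steel carrier fixed on the side away from the rack; origin at its underside's centre; base 84 x 64 mm. End plates 50 mm wide, inner faces at x +-34 mm, 91 mm high, flush with a second box's lid: it goes in only gripped by its long sides, 48 mm apart along y. To change grip, put the box down midway: the worktop (z=0) is clear at x 0.46 to 0.59, y -0.07 to 0.07.
- v_block: Steel block with a V notch on top, 28x36x30 mm, behind the clear middle. Bystander.
- gauge_block: Steel block with two holes, 24x37x25 mm, in front of the clear middle. Bystander.
- screwdriver: Screwdriver, 167 mm long, lying along its y axis, at the back left. Bystander.
There are look-alikes about, which are no part of the job. What is shaped like the box_a but red is not meant.

How it is judged:
At the end, for the whole second after the job is handed in: The heavier box is seated on the base box (in line within 3.5 mm, origin 38 to 43 mm above, parallel within 0.08 rad, level within 0.04, bearing with over 3.5 N); the other is upright on the rack floor within 20 mm of a bay centre; the base box is level within 4 mm of the carrier middle (((horizontal distance between box_a and base_box below 0.0035 m and z of box_a in the frame of base_box between 0.038 and 0.043 m and angle between the x axis of box_a and the x axis of base_box, either way round below 0.08 rad and angle between each of box_a, base_box's own z axis and vertical below 0.04 rad and contact force between box_a and base_box above 3.5 N and linear speed of each of box_a, box_b below 0.02 m/s and (horizontal distance between box_b and bay_0 below 0.02 m or horizontal distance between box_b and bay_1 below 0.02 m) and z of box_b in the frame of rack below 0.007 m and angle between box_b's own z axis and vertical below 0.06 rad and horizontal distance between base_box and carrier below 0.004 m and z of base_box in the frame of carrier below 0.0065 m) or (horizontal distance between box_b and base_box below 0.0035 m and z of box_b in the frame of base_box between 0.038 and 0.043 m and angle between the x axis of box_b and the x axis of base_box, either way round below 0.08 rad and angle between each of box_b, base_box's own z axis and vertical below 0.04 rad and contact force between box_b and base_box above 3.5 N and linear speed of each of box_b, box_a below 0.02 m/s and (horizontal distance between box_a and bay_0 below 0.02 m or horizontal distance between box_a and bay_1 below 0.02 m) and z of box_a in the frame of rack below 0.007 m and angle between box_a's own z axis and vertical below 0.06 rad and horizontal distance between base_box and carrier below 0.004 m and z of base_box in the frame of carrier below 0.0065 m))); the robot touches nothing.
It fails at once if a box is tipped by more than 0.5 rad (angle between any of box_a, box_b, base_box's own z axis and vertical above 0.5 rad).
It fails at once if a box is banged or pressed on the base box with more than 60 N (contact force between any of box_a, box_b and base_box above 60 N).
It fails at once if the base box is shifted or lifted by more than 15 mm (distance of base_box from where it was at the start of the episode above 0.015 m).
It fails at once if a bystander is moved by more than 30 mm (distance of any of v_block, gauge_block, screwdriver from where it was at the start of the episode above 0.03 m).
It also fails if it takes over 62 s, if anything falls off the work surface, if the arm or the gripper's body presses on something with over 40 N, if the wrist force passes 120 N, or if a joint passes its speed limit or range.

### The arm

A 6-joint arm with a two-finger parallel gripper is mounted at the origin on a cart in front of the work surface, level with it; the furniture and walls round the work are solid. World frame = base frame: x ahead of the robot, y to its left, z up, the work surface at z = 0. Lengths are in m, angles in rad, forces in N, time in s.
With the tool pointing down it reaches from about 0.375 to 0.975 m from the base axis. Payload 3.8 kg.
Tool frame: the origin (TCP) lies midway between the tips of the shut fingers; the grasp point (between the pads) lies 19 mm behind it; z points along the fingers, y is the line along which they close (so a half turn about z gives the same grasp; the last joint's range is limited). The gripper opens to 85 mm and grips with 20 to 120 N. Pads are 22 mm wide; open, the fingers measure 114 mm over their backs; the gripper's body (76 mm by 85 mm) begins 54 mm behind the grasp point. The pads swing forward as they close: fully open they stand 13 mm farther back than shut.
Start: joints at [1.104, 0.264, 1.604, -0, 1.274, -0.037], TCP at [0.281, 0.614, 0.231] pointing down, gripper open.
Joint ranges: [-2.63, 2.63], [-0.94, 2.18], [0.31, 2.57], [-1.31, 4.45], [0, 2.66], [-2.55, 2.55]. Speed limits (rad/s): [2.57, 2.57, 3.14, 3.14, 3.14, 3.14].

### API

Orientations are given as a rotation vector (axis times angle).
In Python, from workcell import bot, read_camera, camera_info, ticket gives the robot as it stands.
- The arm moves only by the tool servo_tool, never from a script. Its argument "targets" is a list of rows, each an object of numbers: "hand": the closure, from -1 (fully open) to 1 (shut); "x", "y", "z": the shift along the tool's x, y, z as a fraction of full scale; "roll": the turn about the tool's z as a fraction of full scale. In form: [{"hand": .., "x": .., "y": .., "z": .., "roll": ..}, ...]. A call has 1 to 10 rows; each row is the pose to reach, as a shift and turn from the pose commanded when the call began, along the tool's axes at that moment, turning the shorter way round; what a row does not reach only later rows make up. Full scale, the value 1, is 50 cm for a shift and 180 degrees for a turn. A row lasts 1/12 s, in which the tool goes at most 41.7 mm and 7.16 degrees, less where a joint would pass 70% of its speed; a pose out of reach is approached as far as the arm can. A call with a number of a shift or a turn outside -1 to 1 is refused whole. A call with a gripper value outside its range is refused whole. The fingers move at their own pace and stop on an object; "grip_force" is the grip in N (left out, the last holds). Time passes only in rows, so rows that repeat a pose let the fingers close. It gives the time, the measured TCP pose, the force, the opening and the grip force at its end, in the units of the state.
- bot.read_state(): the state, without advancing time (a new reading comes with each control period).
- read_camera(name): name is "side" or "top" or "wrist"; returns the picture (480x640x3 uint8, red, green, blue); there is no depth.
- camera_info(name): a dict with "fx", "fy", "cx", "cy" (pixels), "eye" and "orientation" of the camera in the world; the wrist camera has in their place "T_tool_cam" (4x4, takes a point from camera to tool coordinates, whose origin is the TCP and whose axes are the flange's). Camera axes: x right, y down, z forward; pixel columns grow to the right and rows downward; lengths in m; the calibration is good to about 2 mm. A picture is of the moment at which its call begins: read the wrist's pose just before it. camera_info takes no time and is no camera call.
- ticket.finish_job(): hands the job in; it is judged then, once.
The state is a dict: "time": time; "q": joint angles; "joint_vel": joint speeds; "joint_torque": joint torques, N m; "tool_pos": TCP position; "tcp_rot": TCP orientation; "wrist_force": force on the tool from outside, world axes, zero at the start; "torque": the same for the moment, N m; "width": opening from 0.0 (shut) to 1.0 (fully open); "grip_force": force on a finger pad.
Only numpy, scipy, OpenCV 4.12 (cv2) and the standard library are available. Lean on these libraries where they do the work, as an engineer would, in place of code of your own. Each camera call takes 0.05 s, during which the arm holds its last target. There are 200 camera calls.

## Working session

There is one attempt and no reset: what is moved stays moved. The work goes in short steps, Python scripts to look and compute and a tool call to move; the robot and the scene stay as the last step left them, time stands still between calls to the robot, and variables do not carry over. Pictures are saved under pics/ and viewed, at most 10 in all, crops included, and the job is handed in when it is done.

Besides the shell and the picture viewer there is one more tool, called after "Emit:" by a JSON object that holds its "fn" and its "kwargs". servo_tool: Moves the arm, as the interface text tells. Its arguments: {"type":"object","properties":{"targets":{"type":"array"},"grip_force":{"type":"number"}},"required":["targets"]}

```bash
ls; mkdir -p pics
python3 - <<'E'
from workcell import bot, read_camera, camera_info
import cv2
s=bot.read_state(); print({k:(v if not hasattr(v,'__len__') else [round(float(a),4) for a in v]) for k,v in s.items()})
for n in("top","side"):
    cv2.imwrite(f"pics/{n}0.png",cv2.cvtColor(read_camera(n),cv2.COLOR_RGB2BGR)); print(n,camera_info(n))
print(camera_info("wrist"))
E
```

```text
pics
{'time': 0.0, 'q': [1.1041, 0.2648, 1.6054, 0.0, 1.2737, -0.0369], 'joint_vel': [-0.0002, -0.0018, -0.0004, -0.0001, -0.0002, -0.0007], 'joint_torque': [-0.0006, -51.5115, -36.7309, 0.0001, 0.0129, 0.0], 'tool_pos': [0.2809, 0.613, 0.23], 'tcp_rot': [-0.6699, -3.0687, 0.0034], 'wrist_force': [0.0158, -0.226, 0.3054], 'torque': [0.0005, -0.0481, 0.0482], 'grip_force': 0.0, 'width': 0.9968666512506127}
top {'fx': 446.66596400884686, 'fy': 446.66596400884686, 'cx': 320.11291553005736, 'cy': 239.7784060967233, 'eye': array([0.33641381, 0.00956833, 1.04061397]), 'orientation': array([-2.12216959,  2.08312687, -0.23332351])}
side {'fx': 434.0915327478689, 'fy': 434.0915327478689, 'cx': 320.92030721459054, 'cy': 247.73832945350605, 'eye': array([ 0.58422789, -0.66051423,  0.57466588]), 'orientation': array([-2.22433632, -0.02540495,  0.02931778])}
{'fx': 334.39376873660797, 'fy': 334.39376873660797, 'cx': 316.6281707104268, 'cy': 245.54147432216217, 'T_tool_cam': array([[ 8.33446073e-04, -9.48928053e-01, -3.15491451e-01,
         8.06188890e-02],
       [ 9.99999646e-01,  8.26288197e-04,  1.56447117e-04,
        -7.34637166e-05],
       [ 1.12229804e-04, -3.15491470e-01,  9.48928406e-01,
        -1.41376474e-01],
       [ 0.00000000e+00,  0.00000000e+00,  0.00000000e+00,
         1.00000000e+00]])}
```

View pics/top0.png

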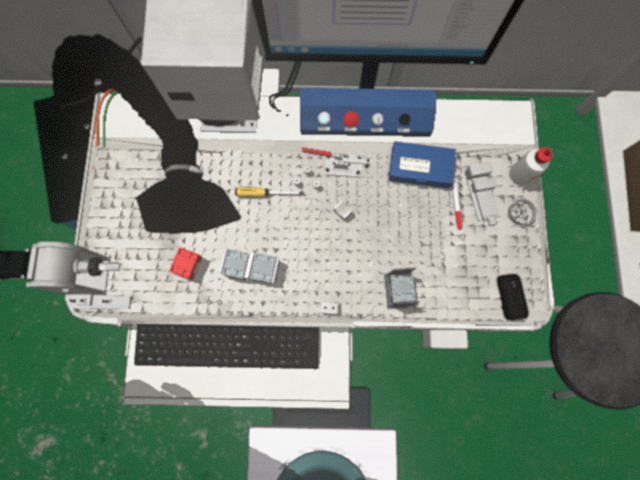

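View pics/side0.png

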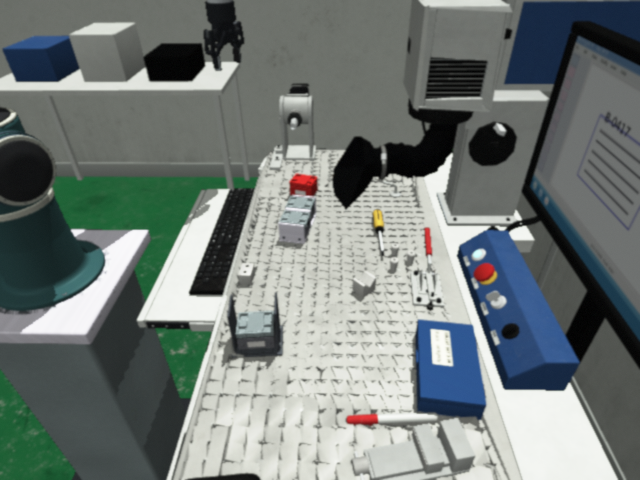

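The top view shows two grey boxes in the rack at (236,264) and (264,268). A red look-alike stands at (186,263), and the carrier with its box is at (402,288). The side view shows the same, with a black lamp or arm hanging at (355,170). Next I'll cast rays and enlarge the crops.

```bash
cat > h.py <<'E'
from workcell import bot, read_camera, camera_info
import cv2, numpy as np
from scipy.spatial.transform import Rotation as R
def cam(n):
    c=camera_info(n); K=np.array([[c['fx'],0,c['cx']],[0,c['fy'],c['cy']],[0,0,1]])
    if n=='wrist':
        s=bot.read_state(); T=np.eye(4); T[:3,:3]=R.from_rotvec(s['tcp_rot']).as_matrix(); T[:3,3]=s['tool_pos']
        T=T@c['T_tool_cam']; return K,T[:3,:3],T[:3,3]
    return K,R.from_rotvec(c['orientation']).as_matrix(),np.array(c['eye'])
def ray(C,px,z):
    K,Rm,e=C; d=Rm@np.linalg.solve(K,[px[0],px[1],1]); return e+d*(z-e[2])/d[2]
def proj(C,p):
    K,Rm,e=C; v=K@(Rm.T@(np.array(p)-e)); return v[:2]/v[2]
def tri(C1,p1,C2,p2):
    A=[];b=[]
    for (K,Rm,e),p in((C1,p1),(C2,p2)):
        d=Rm@np.linalg.solve(K,[p[0],p[1],1]); d/=np.linalg.norm(d); M=np.eye(3)-np.outer(d,d); A.append(M); b.append(M@e)
    return np.linalg.lstsq(np.vstack(A),np.hstack(b),rcond=None)[0]
E
python3 - <<'E'
from h import *
T,S=cam('top'),cam('side')
for n,p,z in(("L",(236,264),.049),("R",(264,268),.049),("red",(186,263),.046),("carrier box",(402,288),.05),("black lo",(190,205),.2)): print(n,ray(T,p,z).round(4))
print('tcp in top/side',proj(T,[.281,.614,.231]),proj(S,[.281,.614,.231]))
print('lamp tri',tri(T,(168,232),S,(352,205)).round(3),tri(T,(180,170),S,(383,150)).round(3), tri(T,(240,218),S,(335,190)).round(3))
im=cv2.imread('pics/top0.png')
a=cv2.resize(im[235:305,165:295],(800,431),interpolation=cv2.INTER_CUBIC); 
w=read_camera('wrist'); cv2.imwrite('pics/w0.png',cv2.cvtColor(w,cv2.COLOR_RGB2BGR))
b=cv2.resize(im[255:325,360:440],(0,0),fx=2.1,fy=2.1,interpolation=cv2.INTER_CUBIC)
c=np.zeros((600,800,3),np.uint8); c[:431]=a; c[431:578,:168]=b
s=cv2.imread('pics/side0.png'); d=cv2.resize(s[165:260,250:340],(168,169)) ; c[431:600,180:348]=d
d=cv2.resize(s[290:365,220:295],(168,169)); c[431:600,360:528]=d
d=cv2.resize(cv2.imread('pics/w0.png'),(225,169)); c[431:600,540:765]=d
cv2.imwrite('pics/crop.png',c)
E
```

```text
L [0.5018 0.2016 0.049 ]
R [0.4938 0.1382 0.049 ]
red [0.5024 0.3151 0.046 ]
carrier box [ 0.4545 -0.1703  0.05  ]
black lo [0.5922 0.2697 0.2   ]
tcp in top/side [-26.77784199 366.96679591] [228.3387406   69.56558109]
lamp tri [ 0.622  0.417 -0.099] [0.699 0.324 0.12 ] [0.591 0.19  0.089]
```

View pics/crop.png

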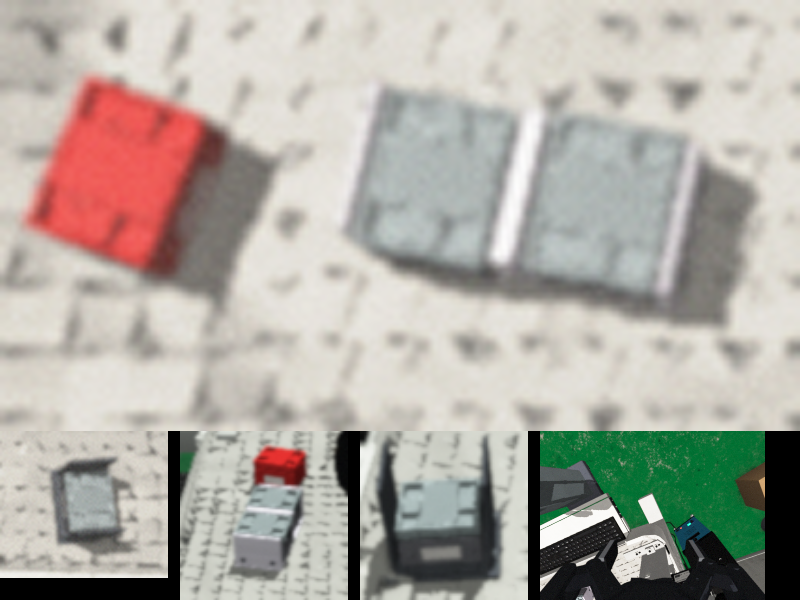

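The enlarged crop settles it. The boxes at top (236,264) and (264,268) are the grey ones between the white rack walls, and the red one at (186,263) stands outside as a look-alike. The carrier's box at (402,288) sits between dark end plates, so I know which is which. I'll work out the lamp height and then the first move.

```bash
cat >> h.py <<'E'
def go(p,yaw=None):
    """tool-frame fractions to reach world TCP p, with tool y axis at angle yaw (mod pi)"""
    s=bot.read_state(); M=R.from_rotvec(s['tcp_rot']).as_matrix(); d=M.T@(np.array(p)-s['tool_pos'])/.5
    a=np.arctan2(M[1,1],M[0,1]); out=dict(zip('xyz',d.round(4)))
    if yaw is not None:
        t=(yaw-a+np.pi/2)%np.pi-np.pi/2; out['roll']=round(-t/np.pi,4)  # tool z points down
    print(out,'rows',max(np.linalg.norm(d)*.5/.0417,abs(out.get('roll',0))*180/7.16),'yaw now',a.round(4),'q6',s['q'][5].round(3)); return out
E
python3 - <<'E'
from h import *
T,S=cam('top'),cam('side')
for a,b in(((190,205),(358,172)),((183,170),(381,158)),((240,218),(347,206)),((240,218),(335,190)),((145,232),(335,190)),((138,200),(345,140)),((138,200),(347,206))):
    p=tri(T,a,S,b); print(a,b,p.round(3),(proj(T,p)-a).round(1),(proj(S,p)-b).round(1))
s=bot.read_state(); print(R.from_rotvec(s['tcp_rot']).as_matrix().round(3))
print('fixture',ray(T,(120,266),.19),ray(T,(120,266),.0))
go([.47,.17,.26],np.pi/2)
E
```

```text
(190, 205) (358, 172) [0.638 0.312 0.065] [-0.3 -2. ] [-1.8  0.6]
(183, 170) (381, 158) [0.7   0.322 0.102] [0.2 1.3] [ 1.1 -0.5]
(240, 218) (347, 206) [0.613 0.201 0.037] [-0.  -0.3] [-0.2  0.1]
(240, 218) (335, 190) [0.591 0.19  0.089] [0.5 2.9] [ 2.8 -1. ]
(145, 232) (335, 190) [ 0.592  0.459 -0.066] [0.5 2.7] [ 2.2 -0.8]
(138, 200) (345, 140) [0.619 0.408 0.113] [0.7 4.1] [ 3.2 -1.3]
(138, 200) (347, 206) [ 0.661  0.5   -0.128] [ 3.8 15.1] [12.3 -5.6]
[[-0.909  0.417 -0.001]
 [ 0.417  0.909 -0.002]
 [ 0.    -0.002 -1.   ]]
fixture [0.47019233 0.39751661 0.19      ] [0.50007418 0.48417187 0.        ]
{'x': np.float64(-0.7129), 'y': np.float64(-0.6482), 'z': np.float64(-0.0585), 'roll': np.float64(-0.1368)} rows 11.574028064502913 yaw now 1.141 q6 -0.037
```

Emit:
{"fn": "servo_tool", "kwargs": {"targets": [{"hand": -1, "x": 0, "y": 0, "z": -0.08, "roll": 0.03}, {"hand": -1, "x": -0.07, "y": -0.06, "z": -0.12, "roll": 0.07}, {"hand": -1, "x": -0.14, "y": -0.13, "z": -0.12, "roll": 0.11}, {"hand": -1, "x": -0.2, "y": -0.18, "z": -0.12, "roll": 0.15}, {"hand": -1, "x": -0.26, "y": -0.24, "z": -0.12, "roll": 0.19}, {"hand": -1, "x": -0.32, "y": -0.29, "z": -0.12, "roll": 0.23}, {"hand": -1, "x": -0.38, "y": -0.35, "z": -0.12, "roll": 0.27}, {"hand": -1, "x": -0.44, "y": -0.4, "z": -0.12, "roll": 0.31}, {"hand": -1, "x": -0.5, "y": -0.46, "z": -0.12, "roll": 0.34}, {"hand": -1, "x": -0.56, "y": -0.51, "z": -0.12, "roll": 0.363}]}}

```text
time: 0.98
tool_pos: [0.4263, 0.2698, 0.2911]
tcp_rot: [-2.226, -2.217, 0.0]
wrist_force: [0.5, 0.6, -0.2]
width: 1.001
grip_force: 0.0
```

```bash
python3 -c "
from h import *
go([.48,.17,.24],0)"
```

```text
{'x': np.float64(-0.1992), 'y': np.float64(0.1081), 'z': np.float64(0.1022), 'roll': np.float64(-0.0012)} rows 2.981233041931104 yaw now -0.0037 q6 0.519
```

Emit:
{"fn": "servo_tool", "kwargs": {"targets": [{"hand": -1, "x": -0.06, "y": 0.03, "z": 0.03}, {"hand": -1, "x": -0.12, "y": 0.07, "z": 0.06}, {"hand": -1, "x": -0.19, "y": 0.1, "z": 0.1}, {"hand": -1, "x": -0.19, "y": 0.1, "z": 0.1}, {"hand": -1, "x": -0.19, "y": 0.1, "z": 0.1}]}}

```text
invalid input
```

```bash
python3 -c "
from h import *
C=cam('wrist'); im=read_camera('wrist'); cv2.imwrite('pics/w1.png',cv2.cvtColor(im,cv2.COLOR_RGB2BGR)); np.savez('w1.npz',K=C[0],R=C[1],e=C[2]); print(C[2],bot.read_state()['tool_pos'])
"
```

```text
[0.42678345 0.35048263 0.43247875] [0.42956106 0.26322063 0.29115255]
```

View pics/w1.png

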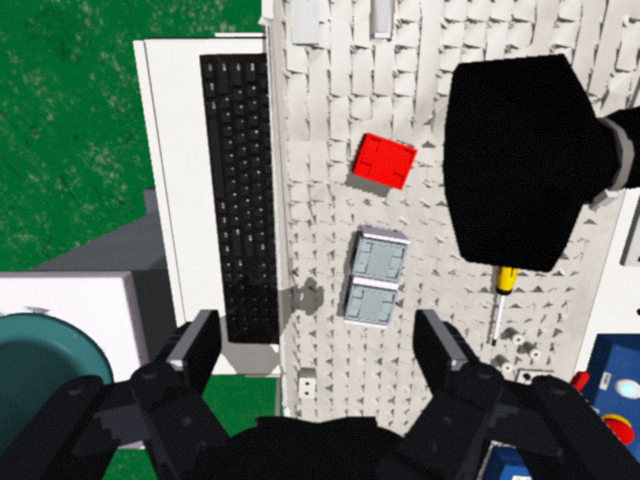

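Emit:
{"fn": "servo_tool", "kwargs": {"targets": [{"hand": -1, "x": -0.06, "y": 0.03, "z": 0.03, "roll": 0}, {"hand": -1, "x": -0.12, "y": 0.07, "z": 0.06, "roll": 0}, {"hand": -1, "x": -0.19, "y": 0.1, "z": 0.1, "roll": 0}, {"hand": -1, "x": -0.19, "y": 0.1, "z": 0.1, "roll": 0}, {"hand": -1, "x": -0.19, "y": 0.1, "z": 0.1, "roll": 0}, {"hand": -1, "x": -0.19, "y": 0.1, "z": 0.1, "roll": 0}]}}

```text
time: 1.53
tool_pos: [0.4763, 0.177, 0.2411]
tcp_rot: [-2.221, -2.22, 0.0]
wrist_force: [0.6, 0.1, 0.5]
width: 0.998
grip_force: 0.0
```

```bash
python3 -c "
from h import *
d=np.load('w1.npz'); W1=(d['K'],d['R'],d['e']); T=cam('top')
for a,b in(((240,218),(468,262)),((240,218),(550,270)),((147,232),(455,70)),((165,233),(447,90)),((200,230),(447,180))):
    p=tri(T,a,W1,b); print(a,b,p.round(3),(proj(T,p)-a).round(1),(proj(W1,p)-b).round(1))
C=cam('wrist'); im=read_camera('wrist'); cv2.imwrite('pics/w2.png',cv2.cvtColor(im,cv2.COLOR_RGB2BGR)); np.savez('w2.npz',K=C[0],R=C[1],e=C[2]); print(C[2],bot.read_state()['tool_pos'])
c=proj(C,[.498,.17,.046]); print(c); x,y=int(c[0]),int(c[1]); 
cv2.imwrite('pics/w2c.png',cv2.resize(cv2.imread('pics/w2.png')[max(0,y-100):y+100,x-130:x+130],(780,600),interpolation=cv2.INTER_CUBIC)); print(max(0,y-100),x-130)
"
```

```text
(240, 218) (468, 262) [0.612 0.2   0.047] [-0.3 -0.8] [-1.7  0.3]
(240, 218) (550, 270) [0.618 0.207 0.13 ] [-10.5 -14.3] [-40.7  15.9]
(147, 232) (455, 70) [0.576 0.416 0.033] [0. 0.] [ 0.1 -0.1]
(165, 233) (447, 90) [ 0.595  0.404 -0.047] [-0.5 -0.9] [-2.  1.]
(200, 230) (447, 180) [0.586 0.297 0.019] [-0. -0.] [-0.1  0. ]
[0.47662446 0.2576157  0.38251973] [0.47649002 0.17769656 0.24172932]
[337.1633601  223.65764667]
123 207
```

View pics/w2c.png

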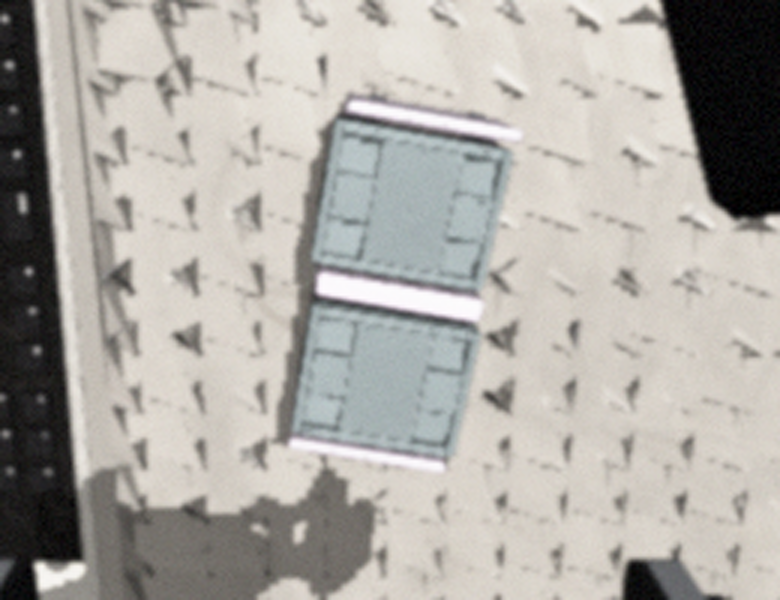

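The crop shows the two lids clearly, with centres at full-image pixels (344,189) and (335,250) and white walls between and outside them. The hood corner is at upper right, well clear. Now I'll measure the lids by colour mask.

```bash
cat >> h.py <<'E'
def lids(C,img,guess,z,half=60):
    """centre, long-axis angle and sizes of the grey-blue lid near each guess (pixels)"""
    hsv=cv2.cvtColor(img,cv2.COLOR_RGB2HSV); m=cv2.inRange(hsv,(80,15,60),(115,120,230)); m=cv2.morphologyEx(m,cv2.MORPH_CLOSE,np.ones((3,3)))
    m=cv2.morphologyEx(m,cv2.MORPH_OPEN,np.ones((5,5)))
    cs=cv2.findContours(m,cv2.RETR_EXTERNAL,cv2.CHAIN_APPROX_NONE)[0]; out=[]
    for g in guess:
        c=[c for c in cs if cv2.pointPolygonTest(c,tuple(map(float,g)),False)>=0]
        if not c: print('none at',g); continue
        w=np.array([ray(C,p,z)[:2] for p in c[0][:,0,:]+0.0],np.float32)*1000
        (cx,cy),(a,b),t=cv2.minAreaRect(w)
        if a<b: a,b,t=b,a,t+90
        t=(t+90)%180-90; print('centre',round(cx/1000,4),round(cy/1000,4),'size',round(a,1),round(b,1),'long axis deg',round(t,2)); out.append((cx/1000,cy/1000,np.radians(t)))
    return out
E
python3 - <<'E'
from h import *
d=np.load('w2.npz'); C=(d['K'],d['R'],d['e']); im=cv2.cvtColor(cv2.imread('pics/w2.png'),cv2.COLOR_BGR2RGB)
print(cv2.cvtColor(im,cv2.COLOR_RGB2HSV)[[189,250,230],[344,335,340]])
L=lids(C,im,[(344,189),(335,250)],.049)
T=cam('top'); im=cv2.cvtColor(cv2.imread('pics/top0.png'),cv2.COLOR_BGR2RGB); lids(T,im,[(236,264),(264,268)],.049); lids(T,im,[(402,288)],.052)
go([L[1][0],L[1][1],.12],L[1][2]); go([L[0][0],L[0][1],.12],L[0][2])
E
```

```text
[[ 98  17 183]
 [ 99  20 178]
 [ 95  19 179]]
centre 0.5028 0.2042 size 59.0 49.4 long axis deg -9.59
centre 0.4953 0.143 size 58.9 49.9 long axis deg -9.45
none at (236, 264)
none at (264, 268)
none at (402, 288)
{'x': np.float64(-0.0695), 'y': np.float64(0.0376), 'z': np.float64(0.2434), 'roll': np.float64(0.0528)} rows 3.0687012626435033 yaw now 0.001 q6 0.306
{'x': np.float64(0.0528), 'y': np.float64(0.0526), 'z': np.float64(0.2435), 'roll': np.float64(0.0536)} rows 3.0534072447999616 yaw now 0.001 q6 0.306
```

Emit:
{"fn": "servo_tool", "kwargs": {"targets": [{"hand": -1, "x": -0.02, "y": 0.01, "z": 0.07, "roll": 0.015}, {"hand": -1, "x": -0.04, "y": 0.02, "z": 0.14, "roll": 0.03}, {"hand": -1, "x": -0.06, "y": 0.03, "z": 0.2, "roll": 0.045}, {"hand": -1, "x": -0.0695, "y": 0.0376, "z": 0.26, "roll": 0.053}, {"hand": -1, "x": -0.0695, "y": 0.0376, "z": 0.31, "roll": 0.053}, {"hand": -1, "x": -0.0695, "y": 0.0376, "z": 0.36, "roll": 0.053}, {"hand": -1, "x": -0.0695, "y": 0.0376, "z": 0.41, "roll": 0.053}, {"hand": -1, "x": -0.0695, "y": 0.0376, "z": 0.44, "roll": 0.053}, {"hand": -1, "x": -0.0695, "y": 0.0376, "z": 0.459, "roll": 0.053}, {"hand": -1, "x": -0.0695, "y": 0.0376, "z": 0.459, "roll": 0.053}]}}

```text
time: 2.42
tool_pos: [0.4938, 0.1432, 0.0103]
tcp_rot: [-2.395, -2.031, 0.004]
wrist_force: [-0.1, -0.7, 0.7]
width: 1.001
grip_force: 0.0
```

Emit:
{"fn": "servo_tool", "kwargs": {"targets": [{"hand": 1, "x": 0, "y": 0, "z": 0, "roll": 0}, {"hand": 1, "x": 0, "y": 0, "z": 0, "roll": 0}, {"hand": 1, "x": 0, "y": 0, "z": 0, "roll": 0}, {"hand": 1, "x": 0, "y": 0, "z": 0, "roll": 0}, {"hand": 1, "x": 0, "y": 0, "z": 0, "roll": 0}, {"hand": 1, "x": 0, "y": 0, "z": 0, "roll": 0}, {"hand": 1, "x": 0, "y": 0, "z": 0, "roll": 0}, {"hand": 1, "x": 0, "y": 0, "z": 0, "roll": 0}], "grip_force": 60}}

```text
time: 3.08
tool_pos: [0.4974, 0.1429, 0.0137]
tcp_rot: [2.397, 2.028, 0.006]
wrist_force: [0.2, 2.9, 7.6]
width: 0.692
grip_force: 65.7
```

Emit:
{"fn": "servo_tool", "kwargs": {"targets": [{"hand": 1, "x": 0, "y": 0, "z": -0.01, "roll": 0}, {"hand": 1, "x": 0, "y": 0, "z": -0.03, "roll": 0}, {"hand": 1, "x": 0, "y": 0, "z": -0.06, "roll": 0}, {"hand": 1, "x": 0, "y": 0, "z": -0.09, "roll": 0}, {"hand": 1, "x": 0, "y": 0, "z": -0.12, "roll": 0}, {"hand": 1, "x": 0, "y": 0, "z": -0.14, "roll": 0}, {"hand": 1, "x": 0, "y": 0, "z": -0.14, "roll": 0}, {"hand": 1, "x": 0, "y": 0, "z": -0.14, "roll": 0}, {"hand": 1, "x": 0, "y": 0, "z": -0.14, "roll": 0}]}}

```text
time: 3.83
tool_pos: [0.4945, 0.1419, 0.081]
tcp_rot: [-2.397, -2.029, 0.002]
wrist_force: [0.5, -0.9, -2.9]
width: 0.693
grip_force: 65.3
```

```bash
python3 -c "
from h import *
for i in range(4):
    s=bot.read_state(); print(s['wrist_force'].round(2),s['tool_pos'].round(4),s['torque'].round(3),s['joint_torque'].round(2)); read_camera('side')
cv2.imwrite('pics/s2.png',cv2.cvtColor(read_camera('side'),cv2.COLOR_RGB2BGR)[100:340,200:440])
"
```

```text
[ 0.54 -0.88 -2.93] [0.4945 0.1419 0.081 ] [-0.033  0.002 -0.022] [-1.000e-02 -3.930e+01 -3.297e+01 -1.000e-02 -4.000e-02 -0.000e+00]
[ 0.15 -0.05 -2.64] [0.4942 0.1418 0.0806] [-0.028 -0.008 -0.021] [-1.000e-02 -3.913e+01 -3.274e+01 -1.000e-02 -2.000e-02  0.000e+00]
[-0.45  0.02 -2.33] [0.4942 0.1418 0.0805] [0.031 0.013 0.021] [-1.000e-02 -3.896e+01 -3.254e+01 -0.000e+00 -0.000e+00  0.000e+00]
[-0.01  0.6  -2.17] [0.4943 0.1418 0.0805] [ 0.004 -0.004  0.032] [-1.000e-02 -3.882e+01 -3.239e+01 -0.000e+00  1.000e-02  0.000e+00]
```

The left pick weighs about 2.3 N (0.23 kg), so this one is the light box and the other is the heavy one. I'll put it back.

Emit:
{"fn": "servo_tool", "kwargs": {"targets": [{"hand": 1, "x": 0, "y": 0, "z": 0.04, "roll": 0}, {"hand": 1, "x": 0, "y": 0, "z": 0.08, "roll": 0}, {"hand": 1, "x": 0, "y": 0, "z": 0.11, "roll": 0}, {"hand": 1, "x": 0, "y": 0, "z": 0.125, "roll": 0}, {"hand": 1, "x": 0, "y": 0, "z": 0.133, "roll": 0}, {"hand": 1, "x": 0, "y": 0, "z": 0.133, "roll": 0}, {"hand": 1, "x": 0, "y": 0, "z": 0.133, "roll": 0}, {"hand": 1, "x": 0, "y": 0, "z": 0.133, "roll": 0}]}}

```text
time: 4.75
tool_pos: [0.4964, 0.1424, 0.0162]
tcp_rot: [2.397, 2.029, 0.003]
wrist_force: [1.2, 0.3, -2.3]
width: 0.693
grip_force: 65.4
```

Emit:
{"fn": "servo_tool", "kwargs": {"targets": [{"hand": -1, "x": 0, "y": 0, "z": 0, "roll": 0}, {"hand": -1, "x": 0, "y": 0, "z": 0, "roll": 0}, {"hand": -1, "x": 0, "y": 0, "z": 0, "roll": 0}, {"hand": -1, "x": 0, "y": 0, "z": 0, "roll": 0}, {"hand": -1, "x": 0, "y": 0, "z": 0, "roll": 0}, {"hand": -1, "x": 0, "y": 0, "z": -0.05, "roll": 0}, {"hand": -1, "x": 0, "y": 0, "z": -0.12, "roll": 0}, {"hand": -1, "x": 0, "y": 0, "z": -0.2, "roll": 0}, {"hand": -1, "x": 0, "y": 0, "z": -0.2, "roll": 0}, {"hand": -1, "x": 0, "y": 0, "z": -0.2, "roll": 0}]}}

```text
time: 5.58
tool_pos: [0.4983, 0.1428, 0.1189]
tcp_rot: [2.395, 2.027, 0.011]
wrist_force: [0.9, 0.0, 0.0]
width: 1.004
grip_force: 0.0
```

Run:
```python
from h import *
C=cam('wrist'); im=read_camera('wrist'); cv2.imwrite('pics/w3.png',cv2.cvtColor(im,cv2.COLOR_RGB2BGR))
g=[proj(C,[.5028,.2042,.049]),proj(C,[.4953,.143,.049])]; print(g, bot.read_state()['tool_pos'])
L=lids(C,im,g,.049)
if L: go([L[0][0],L[0][1],.012],L[0][2])
go([.5028,.2042,.012],np.radians(-9.5))
```

```text
[array([306.02390925, 168.02387617]), array([310.86013321, 261.17347494])] [0.49633969 0.14237838 0.11666607]
centre 0.5037 0.2032 size 58.1 47.3 long axis deg -9.55
centre 0.4969 0.1423 size 57.8 49.9 long axis deg -9.58
{'x': np.float64(0.1222), 'y': np.float64(-0.0063), 'z': np.float64(0.2095), 'roll': np.float64(0.0003)} rows 2.908672230954275 yaw now -0.1659 q6 0.397
{'x': np.float64(0.1238), 'y': np.float64(-0.0083), 'z': np.float64(0.2095), 'roll': np.float64(-0.0)} rows 2.9192282697913714 yaw now -0.1659 q6 0.397
```

Emit:
{"fn": "servo_tool", "kwargs": {"targets": [{"hand": -1, "x": 0.06, "y": -0.003, "z": 0, "roll": 0}, {"hand": -1, "x": 0.1225, "y": -0.0065, "z": 0, "roll": 0}, {"hand": -1, "x": 0.1225, "y": -0.0065, "z": 0.04, "roll": 0}, {"hand": -1, "x": 0.1225, "y": -0.0065, "z": 0.09, "roll": 0}, {"hand": -1, "x": 0.1225, "y": -0.0065, "z": 0.14, "roll": 0}, {"hand": -1, "x": 0.1225, "y": -0.0065, "z": 0.18, "roll": 0}, {"hand": -1, "x": 0.1225, "y": -0.0065, "z": 0.205, "roll": 0}, {"hand": -1, "x": 0.1225, "y": -0.0065, "z": 0.205, "roll": 0}, {"hand": -1, "x": 0.1225, "y": -0.0065, "z": 0.205, "roll": 0}]}}

```text
time: 6.38
tool_pos: [0.5008, 0.2025, 0.0113]
tcp_rot: [-2.397, -2.029, 0.005]
wrist_force: [0.3, -0.5, 0.2]
width: 0.999
grip_force: 0.0
```

Emit:
{"fn": "servo_tool", "kwargs": {"targets": [{"hand": 1, "x": 0, "y": 0, "z": 0, "roll": 0}, {"hand": 1, "x": 0, "y": 0, "z": 0, "roll": 0}, {"hand": 1, "x": 0, "y": 0, "z": 0, "roll": 0}, {"hand": 1, "x": 0, "y": 0, "z": 0, "roll": 0}, {"hand": 1, "x": 0, "y": 0, "z": 0, "roll": 0}, {"hand": 1, "x": 0, "y": 0, "z": 0, "roll": 0}, {"hand": 1, "x": 0, "y": 0, "z": 0, "roll": 0}, {"hand": 1, "x": 0, "y": 0, "z": 0, "roll": 0}], "grip_force": 80}}

```text
time: 7.05
tool_pos: [0.5043, 0.2037, 0.0146]
tcp_rot: [2.397, 2.029, 0.006]
wrist_force: [1.2, 0.2, 6.6]
width: 0.687
grip_force: 87.5
```

Emit:
{"fn": "servo_tool", "kwargs": {"targets": [{"hand": 1, "x": 0, "y": 0, "z": -0.01, "roll": 0}, {"hand": 1, "x": 0, "y": 0, "z": -0.04, "roll": 0}, {"hand": 1, "x": 0, "y": 0, "z": -0.08, "roll": 0}, {"hand": 1, "x": 0, "y": 0, "z": -0.13, "roll": 0}, {"hand": 1, "x": 0, "y": 0, "z": -0.18, "roll": 0}, {"hand": 1, "x": 0, "y": 0, "z": -0.2, "roll": 0}, {"hand": 1, "x": 0, "y": 0, "z": -0.2, "roll": 0}, {"hand": 1, "x": 0, "y": 0, "z": -0.2, "roll": 0}, {"hand": 1, "x": 0, "y": 0, "z": -0.2, "roll": 0}]}}

```text
time: 7.8
tool_pos: [0.5003, 0.2024, 0.1105]
tcp_rot: [-2.397, -2.029, 0.006]
wrist_force: [-0.2, -0.3, -6.5]
width: 0.688
grip_force: 88.1
```

Run:
```python
from h import *
read_camera('top');s=bot.read_state(); print(s['wrist_force'].round(2),s['tool_pos'].round(4))
go([.525,0,.1],0)
```

```text
[ 0.32  0.01 -5.59] [0.5002 0.2024 0.1102]
{'x': np.float64(-0.3909), 'y': np.float64(0.1159), 'z': np.float64(0.0209), 'roll': np.float64(-0.0528)} rows 4.895234066165972 yaw now -0.1659 q6 0.504
```

The heavy box is confirmed at about 5.6 N. Now I'll carry it to the clear middle and set it down.

Emit:
{"fn": "servo_tool", "kwargs": {"targets": [{"hand": 1, "x": -0.06, "y": 0.02, "z": 0, "roll": -0.01}, {"hand": 1, "x": -0.13, "y": 0.04, "z": 0, "roll": -0.02}, {"hand": 1, "x": -0.2, "y": 0.06, "z": 0, "roll": -0.03}, {"hand": 1, "x": -0.27, "y": 0.08, "z": 0, "roll": -0.04}, {"hand": 1, "x": -0.34, "y": 0.1, "z": 0, "roll": -0.053}, {"hand": 1, "x": -0.391, "y": 0.116, "z": 0.03, "roll": -0.053}, {"hand": 1, "x": -0.391, "y": 0.116, "z": 0.08, "roll": -0.053}, {"hand": 1, "x": -0.391, "y": 0.116, "z": 0.13, "roll": -0.053}, {"hand": 1, "x": -0.391, "y": 0.116, "z": 0.17, "roll": -0.053}, {"hand": 1, "x": -0.391, "y": 0.116, "z": 0.18, "roll": -0.053}]}}

```text
time: 8.68
tool_pos: [0.5219, 0.0005, 0.0172]
tcp_rot: [-2.216, -2.215, 0.011]
wrist_force: [-1.2, -0.2, -6.0]
width: 0.691
grip_force: 88.3
```

Emit:
{"fn": "servo_tool", "kwargs": {"targets": [{"hand": 1, "x": 0, "y": 0, "z": 0.005, "roll": 0}, {"hand": 1, "x": 0, "y": 0, "z": 0.01, "roll": 0}, {"hand": 1, "x": 0, "y": 0, "z": 0.013, "roll": 0}, {"hand": 1, "x": 0, "y": 0, "z": 0.015, "roll": 0}, {"hand": 1, "x": 0, "y": 0, "z": 0.015, "roll": 0}, {"hand": 1, "x": 0, "y": 0, "z": 0.015, "roll": 0}]}}

```text
time: 9.18
tool_pos: [0.528, 0.0008, 0.0163]
tcp_rot: [2.219, 2.221, 0.002]
wrist_force: [0.5, -0.1, -5.5]
width: 0.69
grip_force: 88.3
```

Emit:
{"fn": "servo_tool", "kwargs": {"targets": [{"hand": 1, "x": 0, "y": 0, "z": 0.003, "roll": 0}, {"hand": 1, "x": 0, "y": 0, "z": 0.005, "roll": 0}, {"hand": 1, "x": 0, "y": 0, "z": 0.005, "roll": 0}, {"hand": 1, "x": 0, "y": 0, "z": 0.005, "roll": 0}, {"hand": 1, "x": 0, "y": 0, "z": 0.005, "roll": 0}]}}

```text
time: 9.6
tool_pos: [0.5271, 0.0007, 0.0128]
tcp_rot: [-2.221, -2.222, 0.0]
wrist_force: [-0.4, -0.6, -6.1]
width: 0.692
grip_force: 88.4
```

Emit:
{"fn": "servo_tool", "kwargs": {"targets": [{"hand": 1, "x": 0, "y": 0, "z": 0.002, "roll": 0}, {"hand": 1, "x": 0, "y": 0, "z": 0.004, "roll": 0}, {"hand": 1, "x": 0, "y": 0, "z": 0.004, "roll": 0}, {"hand": 1, "x": 0, "y": 0, "z": 0.004, "roll": 0}, {"hand": 1, "x": 0, "y": 0, "z": 0.004, "roll": 0}]}}

```text
time: 10.02
tool_pos: [0.5275, 0.0007, 0.0117]
tcp_rot: [2.221, 2.222, 0.0]
wrist_force: [-4.3, -0.5, 6.2]
width: 0.687
grip_force: 89.8
```

Emit:
{"fn": "servo_tool", "kwargs": {"targets": [{"hand": -1, "x": 0, "y": 0, "z": 0, "roll": 0}, {"hand": -1, "x": 0, "y": 0, "z": 0, "roll": 0}, {"hand": -1, "x": 0, "y": 0, "z": 0, "roll": 0}, {"hand": -1, "x": 0, "y": 0, "z": 0, "roll": 0}, {"hand": -1, "x": 0, "y": 0, "z": 0, "roll": 0}, {"hand": -1, "x": 0, "y": 0, "z": -0.06, "roll": 0}, {"hand": -1, "x": 0, "y": 0, "z": -0.13, "roll": 0}, {"hand": -1, "x": 0, "y": 0, "z": -0.2, "roll": 0}, {"hand": -1, "x": 0, "y": 0, "z": -0.28, "roll": 0}, {"hand": -1, "x": 0, "y": 0, "z": -0.34, "roll": 0}]}}

```text
time: 10.85
tool_pos: [0.528, 0.0007, 0.184]
tcp_rot: [2.219, 2.221, 0.003]
wrist_force: [1.3, 0.3, -0.3]
width: 0.998
grip_force: 0.0
```

Emit:
{"fn": "servo_tool", "kwargs": {"targets": [{"hand": -1, "x": -0.05, "y": -0.02, "z": -0.06, "roll": 0}, {"hand": -1, "x": -0.1, "y": -0.04, "z": -0.08, "roll": 0}, {"hand": -1, "x": -0.1, "y": -0.04, "z": -0.08, "roll": 0}, {"hand": -1, "x": -0.1, "y": -0.04, "z": -0.08, "roll": 0}, {"hand": -1, "x": -0.1, "y": -0.04, "z": -0.08, "roll": 0}, {"hand": -1, "x": -0.1, "y": -0.04, "z": -0.08, "roll": 0}]}}

```text
time: 11.35
tool_pos: [0.5065, -0.0486, 0.2193]
tcp_rot: [-2.219, -2.221, 0.002]
wrist_force: [0.2, 0.1, 0.0]
width: 0.995
grip_force: 0.0
```

Run:
```python
from h import *
C=cam('wrist'); im=read_camera('wrist'); cv2.imwrite('pics/w4.png',cv2.cvtColor(im,cv2.COLOR_RGB2BGR)); np.savez('w4.npz',K=C[0],R=C[1],e=C[2])
g=[proj(C,[.526,.0,.046]),proj(C,[.4545,-.170,.05])]; print(g, bot.read_state()['tool_pos'])
lids(C,im,g[:1],.046); lids(C,im,g[1:],.052)
```

```text
[array([337.71557965, 171.30212159]), array([267.81816523, 333.17323716])] [ 0.5065112  -0.04848577  0.21917277]
centre 0.5275 0.0006 size 58.2 47.0 long axis deg 0.1
centre 0.4567 -0.1697 size 58.7 47.0 long axis deg 4.91
```

View pics/w4.png

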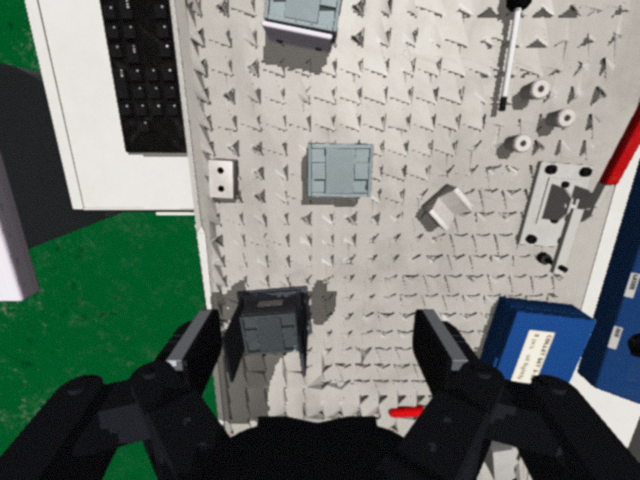

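The box stands square at pixel (340,170), and the carrier's box at (270,330) has a yaw of 4.9°. I'll turn the gripper and measure the base lid from straight above.

Run:
```python
from h import *
go([.4567,-.1697,.18],np.radians(-85.09))
```

```text
{'x': np.float64(-0.2424), 'y': np.float64(-0.0997), 'z': np.float64(0.0784), 'roll': np.float64(0.4731)} rows 11.893575418994413 yaw now 0.0013 q6 -0.146
```

Emit:
{"fn": "servo_tool", "kwargs": {"targets": [{"hand": -1, "x": -0.03, "y": -0.01, "z": 0, "roll": 0.035}, {"hand": -1, "x": -0.06, "y": -0.02, "z": 0, "roll": 0.07}, {"hand": -1, "x": -0.09, "y": -0.04, "z": 0, "roll": 0.11}, {"hand": -1, "x": -0.12, "y": -0.05, "z": 0, "roll": 0.15}, {"hand": -1, "x": -0.15, "y": -0.06, "z": 0, "roll": 0.19}, {"hand": -1, "x": -0.18, "y": -0.08, "z": 0, "roll": 0.23}, {"hand": -1, "x": -0.21, "y": -0.09, "z": 0, "roll": 0.27}, {"hand": -1, "x": -0.24, "y": -0.1, "z": 0, "roll": 0.31}, {"hand": -1, "x": -0.24, "y": -0.1, "z": 0.04, "roll": 0.35}, {"hand": -1, "x": -0.24, "y": -0.1, "z": 0.08, "roll": 0.38}]}}

```text
time: 12.23
tool_pos: [0.4582, -0.1699, 0.1807]
tcp_rot: [3.087, 0.579, 0.003]
wrist_force: [0.0, -0.7, -0.7]
width: 1.0
grip_force: 0.0
```

Emit:
{"fn": "servo_tool", "kwargs": {"targets": [{"hand": -1, "x": 0, "y": 0, "z": 0, "roll": 0.04}, {"hand": -1, "x": 0, "y": 0, "z": 0, "roll": 0.07}, {"hand": -1, "x": 0, "y": 0, "z": 0, "roll": 0.093}, {"hand": -1, "x": 0, "y": 0, "z": 0, "roll": 0.093}, {"hand": -1, "x": 0, "y": 0, "z": 0, "roll": 0.093}, {"hand": -1, "x": 0, "y": 0, "z": 0, "roll": 0.093}, {"hand": -1, "x": 0, "y": 0, "z": 0, "roll": 0.093}, {"hand": -1, "x": 0, "y": 0, "z": 0, "roll": 0.093}]}}

```text
time: 12.9
tool_pos: [0.4573, -0.1692, 0.1807]
tcp_rot: [-3.139, -0.136, 0.0]
wrist_force: [-1.0, -0.6, -0.1]
width: 1.001
grip_force: 0.0
```

```bash
cat >> h.py <<'E'
def look(guess,z,name):
    C=cam('wrist'); im=read_camera('wrist'); cv2.imwrite(f'pics/{name}.png',cv2.cvtColor(im,cv2.COLOR_RGB2BGR)); np.savez(f'{name}.npz',K=C[0],R=C[1],e=C[2])
    s=bot.read_state(); g=proj(C,list(guess)+[z]); print('pix',g.round(1)); L=lids(C,im,[g],z)
    M=R.from_rotvec(s['tcp_rot']).as_matrix()
    for l in L: print('in tool',(M.T@(np.array([l[0],l[1],z])-s['tool_pos'])).round(4))
    print('tcp',s['tool_pos'].round(4),s['tcp_rot'].round(3)); return L
E
python3 - <<'E'
from h import *
look((.4567,-.1697),.05,'w5'); L=look((.4567,-.1697),.05,'w5b')
go([.5275,.0006,.15],np.radians(-89.9))
E
```

```text
pix [316.7 236.2]
centre 0.4561 -0.1727 size 60.0 53.1 long axis deg 5.62
in tool [-0.0015  0.0033  0.1308]
tcp [ 0.4573 -0.1693  0.1808] [-3.139 -0.135 -0.   ]
pix [316.6 236.2]
centre 0.4561 -0.1723 size 60.1 52.2 long axis deg 5.53
in tool [-0.0015  0.0029  0.1309]
tcp [ 0.4573 -0.1693  0.1809] [3.139 0.135 0.   ]
{'x': np.float64(0.169), 'y': np.float64(-0.3265), 'z': np.float64(0.0617), 'roll': np.float64(0.0268)} rows 4.4701983162682515 yaw now -1.4848 q6 1.079
```

Run:
```python
import cv2
im=cv2.imread('pics/w5b.png')[156:316,217:417]; cv2.imwrite('pics/w5c.png',cv2.resize(im,(750,600),interpolation=cv2.INTER_CUBIC))
```

```text
(no output)
```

View pics/w5c.png

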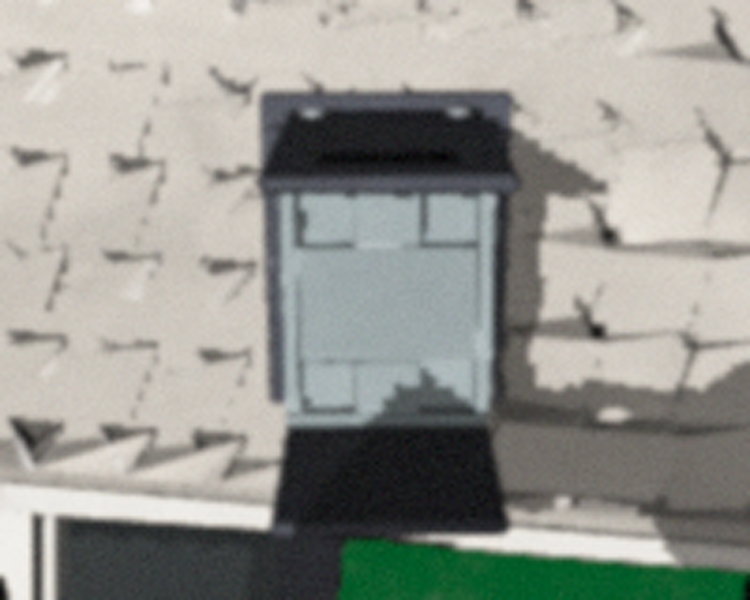

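The mask took in some of the carrier's slate base edge on the left, so I'll use the recess corners instead. In the crop the inner corners are about (355,245), (422,245), (355,361) and (422,361), and the outer ones about 298 and 478.

Run:
```python
from h import *
d=np.load('w5b.npz'); C=(d['K'],d['R'],d['e']); s=bot.read_state(); M=R.from_rotvec(s['tcp_rot']).as_matrix()
f=lambda u,v: ray(C,(217+(u+.5)/3.75-.5,156+(v+.5)/3.75-.5),.05)
for P in ([(355,245),(422,245),(355,361),(422,361)],[(298,245),(478,245),(298,361),(478,361)]):
    Q=np.array([f(*p) for p in P]); c=Q.mean(0); print('c',c.round(4),'spans',[np.linalg.norm(Q[i]-Q[j]).round(4) for i,j in((0,1),(2,3),(0,2),(1,3))],'tool',(M.T@(c-s['tool_pos'])).round(4))
# stricter mask: lid is brighter than the slate base
im=cv2.cvtColor(cv2.imread('pics/w5b.png'),cv2.COLOR_BGR2RGB); h=cv2.cvtColor(im,cv2.COLOR_RGB2HSV); print(h[220:222,285:298].tolist()[0])
m=(h[...,2]>125).astype(np.uint8)*255; im2=cv2.bitwise_and(im,im,mask=m); lids(C,im2,[(316,225)],.05)
```

```text
c [ 0.4566 -0.1728  0.05  ] spans [np.float64(0.015), np.float64(0.0154), np.float64(0.0274), np.float64(0.0274)] tool [-0.0011  0.0034  0.1309]
c [ 0.4566 -0.1727  0.05  ] spans [np.float64(0.0402), np.float64(0.0414), np.float64(0.0274), np.float64(0.0274)] tool [-0.0011  0.0033  0.1309]
[[16, 18, 210], [18, 20, 190], [17, 12, 151], [120, 7, 106], [114, 26, 100], [105, 26, 100], [96, 21, 123], [97, 20, 166], [93, 17, 180], [95, 18, 168], [103, 22, 138], [90, 12, 105], [98, 19, 108]]
centre 0.4546 -0.1724 size 53.5 47.6 long axis deg 5.25
```

Emit:
{"fn": "servo_tool", "kwargs": {"targets": [{"hand": -1, "x": 0, "y": 0, "z": -0.02, "roll": 0}, {"hand": -1, "x": 0.04, "y": -0.07, "z": -0.02, "roll": 0.007}, {"hand": -1, "x": 0.08, "y": -0.14, "z": -0.02, "roll": 0.014}, {"hand": -1, "x": 0.12, "y": -0.21, "z": -0.02, "roll": 0.02}, {"hand": -1, "x": 0.15, "y": -0.28, "z": -0.02, "roll": 0.027}, {"hand": -1, "x": 0.169, "y": -0.3265, "z": 0, "roll": 0.027}, {"hand": -1, "x": 0.169, "y": -0.3265, "z": 0.01, "roll": 0.027}, {"hand": -1, "x": 0.169, "y": -0.3265, "z": 0.01, "roll": 0.027}, {"hand": -1, "x": 0.169, "y": -0.3265, "z": 0.01, "roll": 0.027}, {"hand": -1, "x": 0.169, "y": -0.3265, "z": 0.01, "roll": 0.027}]}}

```text
time: 13.83
tool_pos: [0.5275, -0.0005, 0.1763]
tcp_rot: [3.141, -0.001, 0.001]
wrist_force: [0.5, 0.9, 0.4]
width: 1.0
grip_force: 0.0
```

Run:
```python
from h import *
L=look((.5275,.0006),.046,'w6')
go([L[0][0],L[0][1],.012],L[0][2]-np.pi/2)
```

```text
pix [314.9 235.7]
centre 0.5298 0.0 size 59.7 46.2 long axis deg 0.01
in tool [ 0.0021 -0.0007  0.1304]
tcp [ 0.5275 -0.0006  0.1764] [ 3.141e+00 -1.000e-03  1.000e-03]
{'x': np.float64(0.0042), 'y': np.float64(-0.0014), 'z': np.float64(0.3288), 'roll': np.float64(-0.0003)} rows 3.942720549796719 yaw now -1.5716 q6 1.524
```

Emit:
{"fn": "servo_tool", "kwargs": {"targets": [{"hand": -1, "x": 0.002, "y": -0.001, "z": 0.07, "roll": 0}, {"hand": -1, "x": 0.002, "y": -0.001, "z": 0.14, "roll": 0}, {"hand": -1, "x": 0.002, "y": -0.001, "z": 0.21, "roll": 0}, {"hand": -1, "x": 0.002, "y": -0.001, "z": 0.26, "roll": 0}, {"hand": -1, "x": 0.002, "y": -0.001, "z": 0.3, "roll": 0}, {"hand": -1, "x": 0.002, "y": -0.001, "z": 0.325, "roll": 0}, {"hand": -1, "x": 0.002, "y": -0.001, "z": 0.325, "roll": 0}, {"hand": -1, "x": 0.002, "y": -0.001, "z": 0.325, "roll": 0}, {"hand": -1, "x": 0.002, "y": -0.001, "z": 0.325, "roll": 0}]}}

```text
time: 14.63
tool_pos: [0.5301, 0.0005, 0.0149]
tcp_rot: [3.141, -0.0, 0.004]
wrist_force: [0.5, 0.8, 0.1]
width: 1.0
grip_force: 0.0
```

Emit:
{"fn": "servo_tool", "kwargs": {"targets": [{"hand": 1, "x": 0, "y": 0, "z": 0, "roll": 0}, {"hand": 1, "x": 0, "y": 0, "z": 0, "roll": 0}, {"hand": 1, "x": 0, "y": 0, "z": 0, "roll": 0}, {"hand": 1, "x": 0, "y": 0, "z": 0, "roll": 0}, {"hand": 1, "x": 0, "y": 0, "z": 0, "roll": 0}, {"hand": 1, "x": 0, "y": 0, "z": 0, "roll": 0}, {"hand": 1, "x": 0, "y": 0, "z": 0, "roll": 0}, {"hand": 1, "x": 0, "y": 0, "z": 0, "roll": 0}, {"hand": 1, "x": 0, "y": 0, "z": 0, "roll": 0}, {"hand": 1, "x": 0, "y": 0, "z": 0, "roll": 0}], "grip_force": 80}}

```text
time: 15.47
tool_pos: [0.5303, 0.0009, 0.0147]
tcp_rot: [3.141, 0.001, 0.005]
wrist_force: [1.6, -1.0, 6.5]
width: 0.552
grip_force: 82.0
```

Run:
```python
from h import *
s=bot.read_state(); print(s['tool_pos'].round(4))
im=cv2.imread('pics/w6.png')[156:316,217:417]; a=cv2.resize(im,(500,400),interpolation=cv2.INTER_CUBIC)
w=read_camera('wrist'); C=cam('wrist'); np.savez('w7.npz',K=C[0],R=C[1],e=C[2]); cv2.imwrite('pics/w7.png',cv2.cvtColor(w,cv2.COLOR_RGB2BGR)); b=cv2.imread('pics/w7.png')[270:450,220:420]
b=cv2.resize(b,(300,270),interpolation=cv2.INTER_CUBIC); c=np.zeros((400,800,3),np.uint8); c[:,:500]=a; c[:270,500:]=b; cv2.imwrite('pics/w67.png',c)
```

```text
[0.5303 0.0009 0.0147]
```

View pics/w67.png

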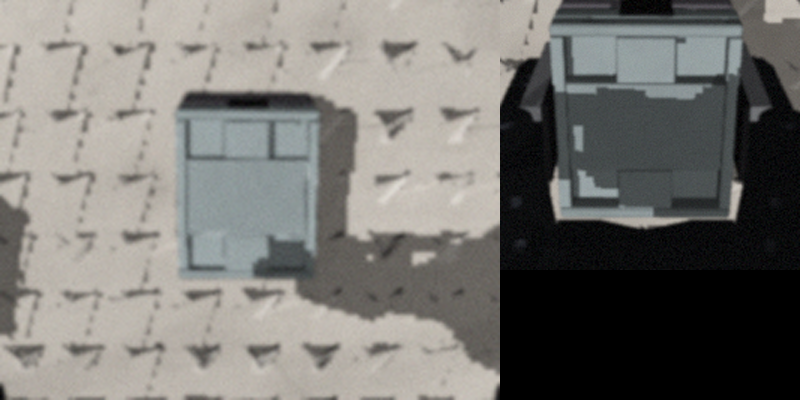

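Run:
```python
from h import *
def f(n,pts,off,sc,z):
    d=np.load(n); C=(d['K'],d['R'],d['e']); Q=np.array([ray(C,(off[0]+(u+.5)/sc-.5,off[1]+(v+.5)/sc-.5),z) for u,v in pts]); print(n,'c',Q.mean(0).round(4),[np.linalg.norm(Q[i]-Q[j]).round(4) for i,j in((0,1),(2,3),(0,2),(1,3))])
f('w6.npz',[(223,158),(272,158),(223,234),(272,234)],(217,156),2.5,.046)
f('w6.npz',[(188,158),(308,158),(188,234),(308,234)],(217,156),2.5,.046)
f('w7.npz',[(117,85),(176,85),(117,170),(173,170)],(220,270),1.5,.046)
s=bot.read_state(); print(s['tool_pos'])
```

```text
w6.npz c [ 5.287e-01 -1.000e-04  4.600e-02] [np.float64(0.0163), np.float64(0.0168), np.float64(0.0268), np.float64(0.0268)]
w6.npz c [ 5.287e-01 -3.000e-04  4.600e-02] [np.float64(0.04), np.float64(0.0412), np.float64(0.0268), np.float64(0.0268)]
w7.npz c [5.296e-01 5.000e-04 4.600e-02] [np.float64(0.0148), np.float64(0.015), np.float64(0.026), np.float64(0.026)]
[0.53032704 0.00088511 0.0147683 ]
```

Emit:
{"fn": "servo_tool", "kwargs": {"targets": [{"hand": 1, "x": 0, "y": 0, "z": -0.02, "roll": 0}, {"hand": 1, "x": 0, "y": 0, "z": -0.07, "roll": 0}, {"hand": 1, "x": 0, "y": 0, "z": -0.13, "roll": 0}, {"hand": 1, "x": 0, "y": 0, "z": -0.2, "roll": 0}, {"hand": 1, "x": 0, "y": 0, "z": -0.27, "roll": 0}, {"hand": 1, "x": 0, "y": 0, "z": -0.3, "roll": 0}, {"hand": 1, "x": 0, "y": 0, "z": -0.3, "roll": 0}, {"hand": 1, "x": 0, "y": 0, "z": -0.3, "roll": 0}]}}

```text
time: 16.18
tool_pos: [0.5278, 0.0012, 0.163]
tcp_rot: [-3.141, -0.001, 0.001]
wrist_force: [0.6, -0.2, -6.9]
width: 0.55
grip_force: 84.3
```

Run:
```python
from h import *
print(bot.read_state()['wrist_force'].round(2),bot.read_state()['tool_pos'].round(4)); go([.4581,-.1715,.16],np.radians(-85.1))
```

```text
[ 0.56 -0.15 -6.89] [0.5278 0.0012 0.163 ]
{'x': np.float64(-0.1397), 'y': np.float64(0.3452), 'z': np.float64(0.0061), 'roll': np.float64(-0.027)} rows 4.465916554802163 yaw now -1.5702 q6 1.525
```

Emit:
{"fn": "servo_tool", "kwargs": {"targets": [{"hand": 1, "x": -0.03, "y": 0.06, "z": 0, "roll": -0.005}, {"hand": 1, "x": -0.05, "y": 0.13, "z": 0, "roll": -0.01}, {"hand": 1, "x": -0.08, "y": 0.2, "z": 0, "roll": -0.015}, {"hand": 1, "x": -0.11, "y": 0.27, "z": 0, "roll": -0.02}, {"hand": 1, "x": -0.13, "y": 0.32, "z": 0, "roll": -0.027}, {"hand": 1, "x": -0.14, "y": 0.345, "z": 0, "roll": -0.027}, {"hand": 1, "x": -0.14, "y": 0.345, "z": 0, "roll": -0.027}, {"hand": 1, "x": -0.14, "y": 0.345, "z": 0, "roll": -0.027}, {"hand": 1, "x": -0.14, "y": 0.345, "z": 0, "roll": -0.027}, {"hand": 1, "x": -0.14, "y": 0.345, "z": 0, "roll": -0.027}]}}

```text
time: 17.02
tool_pos: [0.458, -0.1703, 0.1618]
tcp_rot: [-3.137, -0.136, 0.004]
wrist_force: [-0.2, 0.5, -4.8]
width: 0.546
grip_force: 84.9
```

Emit:
{"fn": "servo_tool", "kwargs": {"targets": [{"hand": 1, "x": 0, "y": 0, "z": 0, "roll": 0}, {"hand": 1, "x": 0, "y": 0, "z": 0, "roll": 0}, {"hand": 1, "x": 0, "y": 0, "z": 0, "roll": 0}, {"hand": 1, "x": 0, "y": 0, "z": 0, "roll": 0}]}}

```text
time: 17.35
tool_pos: [0.4589, -0.1711, 0.1634]
tcp_rot: [3.139, 0.136, 0.0]
wrist_force: [0.6, -0.3, -5.8]
width: 0.55
grip_force: 84.9
```

Run:
```python
from h import *
for i in range(3):
    print(bot.read_state()['wrist_force'].round(2),bot.read_state()['tool_pos'].round(4)); read_camera('side')
go([.4581,-.1715,.07],np.radians(-85.1))
```

```text
[ 0.62 -0.34 -5.79] [ 0.4589 -0.1711  0.1634]
[-0.67 -0.11 -6.08] [ 0.4588 -0.1712  0.1634]
[ 0.57 -0.09 -6.26] [ 0.4588 -0.1713  0.1634]
{'x': np.float64(-0.0014), 'y': np.float64(0.0001), 'z': np.float64(0.1868), 'roll': np.float64(0.0001)} rows 2.2403802839767835 yaw now -1.485 q6 1.077
```

Emit:
{"fn": "servo_tool", "kwargs": {"targets": [{"hand": 1, "x": -0.0014, "y": 0, "z": 0.03, "roll": 0}, {"hand": 1, "x": -0.0014, "y": 0, "z": 0.07, "roll": 0}, {"hand": 1, "x": -0.0014, "y": 0, "z": 0.1, "roll": 0}, {"hand": 1, "x": -0.0014, "y": 0, "z": 0.13, "roll": 0}, {"hand": 1, "x": -0.0014, "y": 0, "z": 0.155, "roll": 0}, {"hand": 1, "x": -0.0014, "y": 0, "z": 0.17, "roll": 0}, {"hand": 1, "x": -0.0014, "y": 0, "z": 0.18, "roll": 0}, {"hand": 1, "x": -0.0014, "y": 0, "z": 0.18, "roll": 0}, {"hand": 1, "x": -0.0014, "y": 0, "z": 0.18, "roll": 0}, {"hand": 1, "x": -0.0014, "y": 0, "z": 0.18, "roll": 0}]}}

```text
time: 18.33
tool_pos: [0.4588, -0.172, 0.0742]
tcp_rot: [3.138, 0.134, 0.003]
wrist_force: [-0.1, -0.0, -5.3]
width: 0.55
grip_force: 85.1
```

Emit:
{"fn": "servo_tool", "kwargs": {"targets": [{"hand": 1, "x": 0, "y": 0, "z": 0.003, "roll": 0}, {"hand": 1, "x": 0, "y": 0, "z": 0.006, "roll": 0}, {"hand": 1, "x": 0, "y": 0, "z": 0.008, "roll": 0}, {"hand": 1, "x": 0, "y": 0, "z": 0.008, "roll": 0}, {"hand": 1, "x": 0, "y": 0, "z": 0.008, "roll": 0}]}}

```text
time: 18.75
tool_pos: [0.4578, -0.1715, 0.0692]
tcp_rot: [-3.139, -0.134, 0.0]
wrist_force: [-0.1, 0.3, -5.5]
width: 0.554
grip_force: 85.1
```

Emit:
{"fn": "servo_tool", "kwargs": {"targets": [{"hand": 1, "x": 0, "y": 0, "z": 0.003, "roll": 0}, {"hand": 1, "x": 0, "y": 0, "z": 0.006, "roll": 0}, {"hand": 1, "x": 0, "y": 0, "z": 0.006, "roll": 0}, {"hand": 1, "x": 0, "y": 0, "z": 0.006, "roll": 0}]}}

```text
time: 19.08
tool_pos: [0.4578, -0.1715, 0.0661]
tcp_rot: [-3.139, -0.134, 0.001]
wrist_force: [-0.7, -1.1, -4.9]
width: 0.552
grip_force: 85.1
```

Emit:
{"fn": "servo_tool", "kwargs": {"targets": [{"hand": 1, "x": 0, "y": 0, "z": 0.002, "roll": 0}, {"hand": 1, "x": 0, "y": 0, "z": 0.004, "roll": 0}, {"hand": 1, "x": 0, "y": 0, "z": 0.004, "roll": 0}, {"hand": 1, "x": 0, "y": 0, "z": 0.004, "roll": 0}]}}

```text
time: 19.42
tool_pos: [0.4578, -0.1715, 0.0642]
tcp_rot: [-3.139, -0.134, 0.0]
wrist_force: [0.7, -1.3, -6.0]
width: 0.552
grip_force: 85.1
```

Emit:
{"fn": "servo_tool", "kwargs": {"targets": [{"hand": 1, "x": 0, "y": 0, "z": 0.001, "roll": 0}, {"hand": 1, "x": 0, "y": 0, "z": 0.002, "roll": 0}, {"hand": 1, "x": 0, "y": 0, "z": 0.003, "roll": 0}, {"hand": 1, "x": 0, "y": 0, "z": 0.003, "roll": 0}, {"hand": 1, "x": 0, "y": 0, "z": 0.003, "roll": 0}]}}

```text
time: 19.83
tool_pos: [0.4579, -0.1716, 0.0627]
tcp_rot: [-3.139, -0.134, 0.0]
wrist_force: [-0.7, -0.8, -6.3]
width: 0.546
grip_force: 85.1
```

Emit:
{"fn": "servo_tool", "kwargs": {"targets": [{"hand": 1, "x": 0, "y": 0, "z": 0.001, "roll": 0}, {"hand": 1, "x": 0, "y": 0, "z": 0.002, "roll": 0}, {"hand": 1, "x": 0, "y": 0, "z": 0.002, "roll": 0}, {"hand": 1, "x": 0, "y": 0, "z": 0.002, "roll": 0}]}}

```text
time: 20.17
tool_pos: [0.4579, -0.1716, 0.0617]
tcp_rot: [-3.139, -0.134, 0.0]
wrist_force: [0.2, 0.3, -5.7]
width: 0.547
grip_force: 85.1
```

Emit:
{"fn": "servo_tool", "kwargs": {"targets": [{"hand": 1, "x": 0, "y": 0, "z": 0.001, "roll": 0}, {"hand": 1, "x": 0, "y": 0, "z": 0.002, "roll": 0}, {"hand": 1, "x": 0, "y": 0, "z": 0.002, "roll": 0}, {"hand": 1, "x": 0, "y": 0, "z": 0.002, "roll": 0}]}}

```text
time: 20.5
tool_pos: [0.4579, -0.1716, 0.0607]
tcp_rot: [-3.139, -0.134, 0.0]
wrist_force: [-0.9, 0.4, -5.7]
width: 0.546
grip_force: 85.1
```

Emit:
{"fn": "servo_tool", "kwargs": {"targets": [{"hand": 1, "x": 0, "y": 0, "z": 0.001, "roll": 0}, {"hand": 1, "x": 0, "y": 0, "z": 0.002, "roll": 0}, {"hand": 1, "x": 0, "y": 0, "z": 0.002, "roll": 0}, {"hand": 1, "x": 0, "y": 0, "z": 0.002, "roll": 0}]}}

```text
time: 20.83
tool_pos: [0.458, -0.1716, 0.0599]
tcp_rot: [3.139, 0.134, 0.0]
wrist_force: [0.1, -0.2, -5.1]
width: 0.546
grip_force: 85.1
```

Emit:
{"fn": "servo_tool", "kwargs": {"targets": [{"hand": 1, "x": 0, "y": 0, "z": 0.001, "roll": 0}, {"hand": 1, "x": 0, "y": 0, "z": 0.002, "roll": 0}, {"hand": 1, "x": 0, "y": 0, "z": 0.002, "roll": 0}, {"hand": 1, "x": 0, "y": 0, "z": 0.002, "roll": 0}]}}

```text
time: 21.17
tool_pos: [0.4582, -0.1717, 0.0595]
tcp_rot: [3.139, 0.134, 0.001]
wrist_force: [-2.9, 0.9, 2.2]
width: 0.549
grip_force: 85.8
```

Contact came at TCP z 0.0595, where a seated box should be (0.0597). Releasing now.

Emit:
{"fn": "servo_tool", "kwargs": {"targets": [{"hand": 1, "x": 0, "y": 0, "z": 0, "roll": 0}, {"hand": 1, "x": 0, "y": 0, "z": 0, "roll": 0}, {"hand": -1, "x": 0, "y": 0, "z": 0, "roll": 0}, {"hand": -1, "x": 0, "y": 0, "z": 0, "roll": 0}, {"hand": -1, "x": 0, "y": 0, "z": 0, "roll": 0}, {"hand": -1, "x": 0, "y": 0, "z": 0, "roll": 0}, {"hand": -1, "x": 0, "y": 0, "z": 0, "roll": 0}, {"hand": -1, "x": 0, "y": 0, "z": 0, "roll": 0}], "grip_force": 20}}

```text
time: 21.83
tool_pos: [0.458, -0.1716, 0.0587]
tcp_rot: [3.139, 0.134, 0.0]
wrist_force: [0.0, 1.0, -0.5]
width: 1.006
grip_force: 0.0
```

Emit:
{"fn": "servo_tool", "kwargs": {"targets": [{"hand": -1, "x": 0, "y": 0, "z": -0.02, "roll": 0}, {"hand": -1, "x": 0, "y": 0, "z": -0.06, "roll": 0}, {"hand": -1, "x": 0, "y": 0, "z": -0.12, "roll": 0}, {"hand": -1, "x": 0, "y": 0, "z": -0.18, "roll": 0}, {"hand": -1, "x": 0, "y": 0, "z": -0.25, "roll": 0}, {"hand": -1, "x": 0, "y": 0, "z": -0.3, "roll": 0}, {"hand": -1, "x": 0, "y": 0, "z": -0.32, "roll": 0}, {"hand": -1, "x": 0, "y": 0, "z": -0.32, "roll": 0}, {"hand": -1, "x": 0, "y": 0, "z": -0.32, "roll": 0}, {"hand": -1, "x": 0, "y": 0, "z": -0.32, "roll": 0}]}}

```text
time: 22.67
tool_pos: [0.4567, -0.171, 0.2168]
tcp_rot: [-3.137, -0.134, 0.005]
wrist_force: [-0.3, 1.0, -0.6]
width: 0.999
grip_force: 0.0
```

Run:
```python
from h import *
look((.4575,-.172),.091,'w8')
a=cv2.imread('pics/w8.png'); C=cam('wrist'); c=proj(C,[.4575,-.172,.09]).astype(int); a=cv2.resize(a[c[1]-90:c[1]+90,c[0]-75:c[0]+75],(500,600),interpolation=cv2.INTER_CUBIC)
s=cv2.cvtColor(read_camera('side'),cv2.COLOR_RGB2BGR); b=cv2.resize(s[270:370,210:310],(300,300),interpolation=cv2.INTER_CUBIC); b2=cv2.resize(s[165:265,250:350],(300,300),interpolation=cv2.INTER_CUBIC)
cv2.imwrite('pics/fin.png',np.hstack([a,np.vstack([b,b2])]))
```

```text
pix [317.6 235.9]
centre 0.4606 -0.1723 size 65.6 46.6 long axis deg 4.93
in tool [0.0045 0.002  0.1253]
tcp [ 0.4565 -0.171   0.2163] [-3.137 -0.134  0.006]
```

View pics/fin.png

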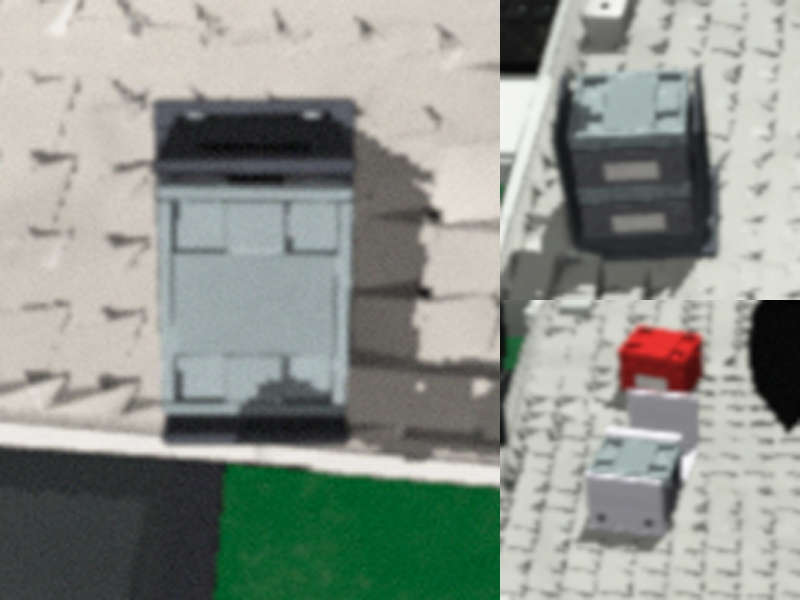

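The picture shows the heavy box stacked level with the plate tops and parallel to them at 4.9°. The light box stands in its bay, and the gripper is clear.

```bash
python3 -c "
from workcell import ticket
print(ticket.finish_job())"
```

```text
the job is handed in; nothing more can be done
None
```

The job is handed in, with no verdict returned: the heavier box (about 0.6 kg) is on the carrier's box, its feet reading as seated in the lid recesses, and the lighter one (about 0.23 kg) is in its -y rack bay.

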